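# Lock the flashlight into its bayonet socket

### The arm

A 6-joint arm with a two-finger parallel gripper is mounted at the origin on the work surface. World frame = base frame: x ahead of the robot, y to its left, z up, the work surface at z = 0. Lengths are in m, angles in rad, forces in N, time in s.
With the tool pointing down it reaches from about 0.35 to 0.975 m from the base axis. Payload 4.9 kg.
Tool frame: the origin (TCP) lies at the very end of the fingers, on their centre line; the grasp point (between the pads) lies 19 mm behind it; z points along the fingers, y is the line along which they close (so a half turn about z gives the same grasp; the last joint's range is limited). The gripper opens to 85 mm and grips with 20 to 120 N. Pads are 22 mm wide; open, the fingers measure 114 mm over their backs; the gripper's body (76 mm by 85 mm) begins 54 mm behind the grasp point. The pads swing forward as they close: fully open they stand 13 mm farther back than shut.
Start: joints at [1.03, 0.053, 1.613, -0, 1.476, -0.119], TCP at [0.256, 0.57, 0.231] pointing down, gripper open.
Joint ranges: [-3.01, 3.01], [-1.01, 2.22], [0.06, 2.58], [-1.02, 4.17], [0.09, 2.62], [-3.14, 3.14]. Speed limits (rad/s): [2.57, 2.57, 3.14, 3.14, 3.14, 3.14].

### API

Orientations are given as a rotation vector (axis times angle).
In Python, from station import ctrl gives the robot as it stands. The module is installed in compiled form; this text tells all that it offers.
- The arm moves only by the tool jog_arm, never from a script. Its argument "steps" is a list of rows, each an object with "delta_rot": the turn, a rotation vector about the tool's x, y, z in degrees, a list of three; "linear": the shift along the tool's x, y, z in m, a list of three; "grip": the finger opening in m, from 0 to 0.0854. In form: [{"delta_rot": [rx, ry, rz], "linear": [x, y, z], "grip": grip}, ...]. A call has 1 to 10 rows; each row shifts and turns the commanded pose from where the row before left it, along the tool's axes as they then stand; what a row does not reach is not made up. A row lasts 1/10 s, in which the tool goes at most 50 mm and 8.59 degrees, less where a joint would pass 70% of its speed; a pose out of reach is approached as far as the arm can. A call with a gripper value outside its range is refused whole. The fingers move at their own pace and stop on an object; "newtons" is the grip in N (left out, the last holds). Time passes only in rows, so rows that do not move let the fingers close. It gives the time, the measured TCP pose, the force, the opening and the grip force at its end, in the units of the state.
- ctrl.get_obs(): the state, without advancing time (a new reading comes with each control period).
- ctrl.get_image(name): name is "side" or "top" or "wrist"; returns (picture, depth): 400x640x3 uint8, red, green, blue; 400x640 float32, m along the optical axis (not along the pixel's ray), 0 where there is no reading.
- ctrl.camera_info(name): a dict with "camera_matrix" (3x3 intrinsics, pixels), "distortion" ([k1, k2, p1, p2, k3] as OpenCV has them; the pictures are not rectified), "R" (3x3) and "t" (3): a world point X has camera coordinates R X + t; the wrist camera has in their place "T_tool_cam" (4x4, takes a point from camera to tool coordinates, whose origin is the TCP and whose axes are the flange's). Camera axes: x right, y down, z forward; pixel columns grow to the right and rows downward; lengths in m; the calibration is good to about 2 mm. A picture is of the moment at which its call begins: read the wrist's pose just before it. camera_info takes no time and is no camera call.
- ctrl.finish_job(): hands the job in; it is judged then, once.
The state is a dict: "t": time; "q": joint angles; "dq": joint speeds; "effort": joint torques, N m; "tool_pos": TCP position; "tool_rot": TCP orientation; "contact_force": force on the tool from outside, world axes, zero at the start; "wrist_torque": the same for the moment, N m; "opening": finger opening in m; "grip_force": force on a finger pad.
Only numpy, scipy, OpenCV 4.12 (cv2) and the standard library are available. Lean on these libraries where they do the work, as an engineer would, in place of code of your own. Each camera call takes 0.05 s, during which the arm holds its last target. There are 200 camera calls.

### The job

First clear the black key cover off the round cork mat and lay it flat in the shallow steel tray, then take the flashlight out of the sloping drawer, stand it upright on its tail on that mat and let go of it. Take it again by its head from above, lower it tail first into the bayonet socket with its two lugs going down the open entry slots, twist it clockwise (seen from above) until the lugs drop into the locking notches, and let go. Never let the flashlight fall over, and leave the key cover in the tray and all the other things where they are.

Things in the scene. Friction and masses are not known exactly. Their poses are not given: they have to be found in the camera images.
- torch_mid (a point): centre of the aluminium flashlight (130 mm long, 0.14 to 0.22 kg), on its axis, 65 mm from the flat tail and from the lens; z axis from tail to head. Body 32 mm diameter up to 88 mm from the tail, head 38 mm diameter from 88 to 130 mm. It starts lying in the sloping drawer, head end up, lugs level to left and right
- torch: the flashlight; origin at the centre of the tail face, z from tail to head. Two opposite dark lugs stick out along its +y and -y, to 30 mm from the axis; each is 7 mm wide and 7 mm high, its underside 45 mm from the tail
- cradle: fixed grey sloping drawer on a steel foot 85 x 60 mm, origin under the foot's middle. It rises to its +x, 40 degrees above level; the flashlight lies along it, centre 75 mm above the table. Floor and 10 mm high side rails, 46 mm wide over all, reach to 60 mm from the tail, then only a 14 mm wide tongue beneath to 84 mm; the head sticks out free. 20 mm high stop at the tail
- mat: fixed round cork mat, 70 mm diameter, 3 mm thick, origin at the centre of its underside
- socket: fixed bayonet socket: upright grey tube, 35.5 mm bore, 50 mm outer diameter, top 83 mm above the table, on a 70 x 70 x 6 mm steel plate; origin under the plate on the tube's axis, z up. Two entry slots open to the top, at least 14 mm wide, lie along its +y and -y. The flashlight hangs in it by its lugs, its tail free; two lugs, two slots: either way round fits
- socket_mouth (a point): centre of the tube's open top, 83 mm above the table; axes as the socket
- socket_ledge (a point): middle of the ledge at the bottom of the +y entry slot, 67 mm above the table; lugs lowered down the slots land on it (flashlight centre then 87 mm above the table). From it a track runs clockwise seen from above, under a roof that starts 78 mm above the table
- socket_notch (a point): middle of the locking notch's floor, 59 mm above the table, 65 degrees clockwise (from above) of the +y slot's middle; the other notch lies opposite. A lug drops in (8 mm) within about 7 degrees of it; a wall just beyond stops it from turning farther. Locked, the flashlight's centre is 79 mm above the table
- receiver: bystander: grey doorbell receiver with a push button, standing, 40 x 46 x 90 mm, origin under its middle
- spray: bystander: steel spray can, 44 mm diameter, 150 mm tall, origin under its middle
- keycover: the key cover as a whole; origin at the centre of its underside, axes as for its centre point
- keycover_mid (a point): centre (half-way up) of the black hard silicone key cover, a flat slab 58 (its x) x 32 (its y) x 11 mm, 30 g, with a small round eye sticking out to 35 mm at +x; it starts lying flat on the mat
- tray: fixed shallow open steel tray, 100 (its x) x 130 (its y) x 22 mm outside, walls 4 mm, floor 4 mm thick; origin under its middle; empty at the start
- spare_key: bystander: brass key with a white tag, lying flat, 60 x 34 x 6 mm, origin under its middle
- chopstick_rest: bystander: white ceramic chopstick rest, 20 x 50 x 12 mm, origin under its middle
- padlock: bystander: brass padlock lying flat, 65 x 40 x 18 mm with shackle to +x, origin under its brass block
- battery_box: bystander: small cardboard battery box, 36 x 44 x 22 mm, origin under its middle

How it is judged:
By the outcome, as a careful person would: the job done as asked, in the order asked, and still so for the second after the job is handed in, with the robot touching nothing.
It also fails if it takes over 72 s, if anything falls off the work surface, if the arm or the gripper's body presses on something with over 40 N, if the wrist force passes 120 N, or if a joint passes its speed limit or range.

## Working session

There is one attempt and no reset: what is moved stays moved. The work goes in short steps, Python scripts to look and compute and a tool call to move; the robot and the scene stay as the last step left them, time stands still between calls to the robot, and variables do not carry over. Pictures are saved under pics/ and viewed, at most 13 in all, crops included, and the job is handed in when it is done.

Besides the shell and the picture viewer there is one more tool, called after "Emit:" as name([rows], argument=value, ...), one row to a line, values as JSON. jog_arm: Moves the arm, as the interface text tells. Its arguments: {"type":"object","properties":{"steps":{"type":"array"},"newtons":{"type":"number"}},"required":["steps"]}

```bash
mkdir -p pics; cat > h.py <<'E'
from station import ctrl
import numpy as np, cv2
from scipy.spatial.transform import Rotation as Ro
def cam(name):
    o=ctrl.get_obs(); im,d=ctrl.get_image(name); c=ctrl.camera_info(name)
    K=np.array(c["camera_matrix"]);D=np.array(c["distortion"],float)
    if name=="wrist":
        T=np.eye(4);T[:3,:3]=Ro.from_rotvec(o["tool_rot"]).as_matrix();T[:3,3]=o["tool_pos"]
        M=T@np.array(c["T_tool_cam"]);Rw=M[:3,:3];C=M[:3,3]
    else:
        R=np.array(c["R"]);Rw=R.T;C=-R.T@np.array(c["t"])
    return dict(im=im,d=d,K=K,D=D,Rw=Rw,C=C)
def rays(c,px):
    p=cv2.undistortPoints(np.array(px,float).reshape(-1,1,2),c["K"],c["D"]).reshape(-1,2)
    return np.c_[p,np.ones(len(p))]@c["Rw"].T
def plane(c,px,z):
    r=rays(c,px);return c["C"]+r*((z-c["C"][2])/r[:,2])[:,None]
def cloud(c):
    h,w=c["d"].shape;v,u=np.mgrid[:h,:w]
    P=c["C"]+rays(c,np.stack([u,v],-1).reshape(-1,2))*c["d"].reshape(-1,1)
    return P.reshape(h,w,3)
def proj(c,X):
    return cv2.projectPoints(np.array(X,float).reshape(-1,1,3),cv2.Rodrigues(c["Rw"].T)[0],-c["Rw"].T@c["C"],c["K"],c["D"])[0].reshape(-1,2)
def save(c,n,crop=None,s=1):
    im=c["im"] if crop is None else c["im"][crop[1]:crop[3],crop[0]:crop[2]]
    cv2.imwrite("pics/"+n,cv2.resize(im[...,::-1],None,fx=s,fy=s,interpolation=cv2.INTER_CUBIC))
E
python3 - <<'E'
from h import *
a=cam("top");b=cam("side");save(a,"top.png",s=1.25);save(b,"side.png",s=1.25)
print(a["C"],a["Rw"],b["C"],b["Rw"],ctrl.get_obs()); print(ctrl.camera_info("wrist"))
import pickle;pickle.dump((a,b),open("first.pkl","wb"))
E
```

```text
[ 3.84326243e-01 -4.16668899e-04  8.32349897e-01] [[-0.0057162  -0.97987576  0.19952651]
 [-0.99997838  0.00495293 -0.00432432]
 [ 0.00324906 -0.19954691 -0.97988289]] [ 0.00254161 -0.59696418  0.77208156] [[ 0.765045   -0.4079855   0.49825092]
 [-0.64368618 -0.50771116  0.57262333]
 [ 0.01934554 -0.75879985 -0.65103651]] {'t': 0.1, 'q': array([ 1.03001129e+00,  5.32881367e-02,  1.61417215e+00,  3.22589328e-05,
        1.47599904e+00, -1.19011569e-01]), 'dq': array([ 0.00018743,  0.00117812, -0.00305429, -0.00012298,  0.00213866,
       -0.00088733]), 'effort': array([ 2.13099629e-04, -3.94904816e+01, -3.71364105e+01, -1.37427769e-04,
        3.94122675e-03,  9.05839585e-06]), 'tool_pos': array([0.25556507, 0.5697376 , 0.2301784 ]), 'tool_rot': array([-6.57491933e-01, -3.07136960e+00,  2.75715539e-03]), 'contact_force': array([ 0.28568133,  0.74854126, -0.08846264]), 'wrist_torque': array([0.00608735, 0.05044463, 0.01712705]), 'grip_force': 0.0, 'opening': 0.08504414163814118}
{'camera_matrix': array([[330.2308617 ,   0.        , 319.22539629],
       [  0.        , 330.2308617 , 201.20348615],
       [  0.        ,   0.        ,   1.        ]]), 'distortion': array([-0.00704537,  0.        ,  0.        ,  0.        ,  0.        ]), 'T_tool_cam': array([[-1.76591187e-04, -9.50329131e-01, -3.11246705e-01,
         8.03003820e-02],
       [ 9.99999914e-01, -2.84559003e-04,  3.01476408e-04,
         5.53947053e-04],
       [-3.75069865e-04, -3.11246625e-01,  9.50329100e-01,
        -1.43028423e-01],
       [ 0.00000000e+00,  0.00000000e+00,  0.00000000e+00,
         1.00000000e+00]])}
```

View pics/top.png

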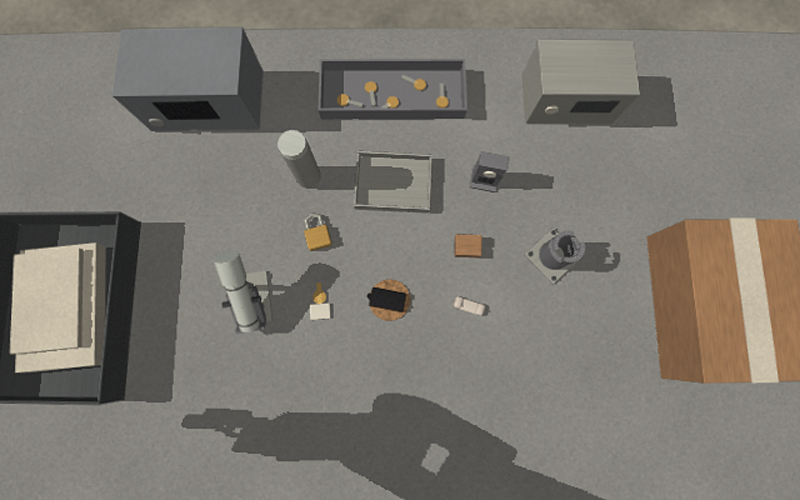

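View pics/side.png

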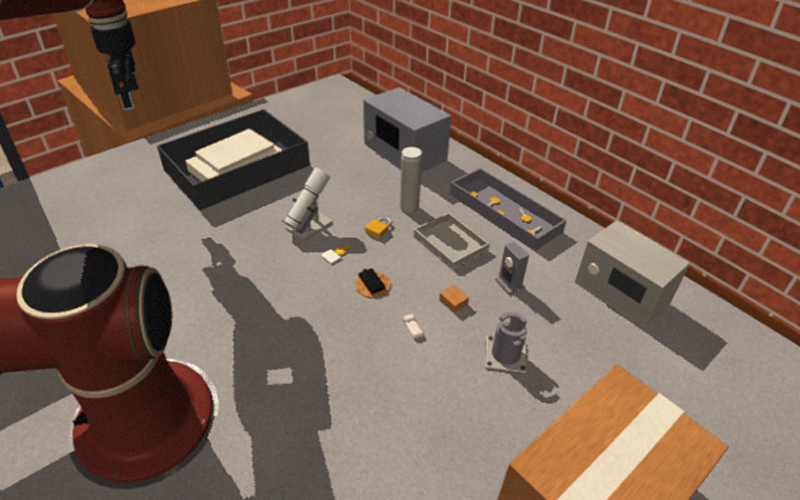

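Top view (px of the 800-wide picture): key cover on mat at (388,299), with its eye to the left; tray at (394,181); torch in the drawer from (228,262) head to (250,325) tail; socket at (565,250). Now measuring these.

```bash
python3 - <<'E'
from h import *
import pickle
a,b=pickle.load(open("first.pkl","rb"))
P=cloud(a);im=a["im"].astype(int);hsv=cv2.cvtColor(a["im"],cv2.COLOR_RGB2HSV)
def roi(x0,y0,x1,y1):
    m=np.zeros(P.shape[:2],bool);m[int(y0/1.25):int(y1/1.25),int(x0/1.25):int(x1/1.25)]=1;return m
def rect(mask,z,n):
    cs,_=cv2.findContours(mask.astype(np.uint8),cv2.RETR_EXTERNAL,cv2.CHAIN_APPROX_NONE)
    c=max(cs,key=cv2.contourArea).reshape(-1,2);W=plane(a,c,z)[:,:2]
    r=cv2.minAreaRect((W*1000).astype(np.float32));print(n,np.round(r[0],1),np.round(r[1],1),round(r[2],1));return W
R=roi(360,270,420,330)
dark=R&(im.max(2)<45);rect(dark,.014,"key")
mat=R&((hsv[...,1]>90)|dark);W=rect(mat,.003,"mat")
(c,r)=cv2.minEnclosingCircle((W*1000).astype(np.float32));print("mat circ",c,r)
print("key z",np.median(P[dark][:,2]))
# tray: rim points
R=roi(345,140,440,220);m=R&(P[...,2]>.016)&(P[...,2]<.03);rect(m,.022,"tray")
# torch
R=roi(205,245,275,340);m=R&(P[...,2]>.04);Q=P[m];print("torch n",len(Q),Q.min(0),Q.max(0))
# socket
R=roi(520,215,600,290);m=R&(P[...,2]>.074)&(P[...,2]<.092)
Q=P[m];print(len(Q));c,r=cv2.minEnclosingCircle((Q[:,:2]*1000).astype(np.float32));print("tube",c,r,np.median(Q[:,2]))
cx=np.array(c)/1000
ang=np.degrees(np.arctan2(Q[:,1]-cx[1],Q[:,0]-cx[0]))%360;rr=np.hypot(*(Q[:,:2]-cx).T)
print(np.histogram(ang[rr>.015],bins=36,range=(0,360))[0])
m=R&(im.min(2)>125)&(P[...,2]<.015);rect(m,.006,"plate?")
for n,bx,z in [("recv",(465,140,515,195),.09),("spray",(270,120,325,195),.15)]:
    m=roi(*bx)&(P[...,2]>z-.01);Q=P[m];print(n,Q[:,:2].min(0),Q[:,:2].max(0),Q[:,2].max())
save(a,"crop1.png",(410,160,490,240),5);save(a,"crop2.png",(160,190,230,280),6)
E
```

```text
key [464.1  12.2] [61.5 29.9] 78.4
mat [463.9   7. ] [67.3 67.3] 26.1
mat circ (463.4655456542969, 8.315492630004883) 35.50441360473633
key z 0.01428522212795913
tray [ 6.663e+02 -6.000e-01] [129.9 102. ] 86.8
torch n 1403 [ 0.38432624 -0.00041667  0.04017324] [0.52902055 0.26487706 0.8323499 ]
225
tube (536.9799194335938, -272.00506591796875) 25.822267532348633 0.0833207333031033
[ 5  9  7  7  7  7  8  9  7  8  9  0  0  0  0  8  8 12  9  8  7  8 10  7
 10  8  8  9  7  0  0  0  0  6  9  8]
plate? [ 543.3 -285.4] [144.1 128.6] 89.6
recv [ 0.38432624 -0.18331258] [ 6.89786253e-01 -4.16668899e-04] 0.8323498966681887
spray [ 0.38432624 -0.00041667] [0.70147682 0.16932262] 0.8323498966681887
```

View pics/crop2.png

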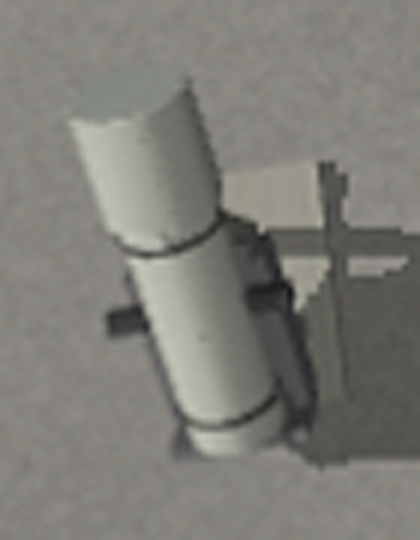

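The crop shows the torch head up-left and the two dark lugs at crop (127,320) and (268,293). I'll fit the torch axis and work out the key cover grasp.

```bash
cat >> h.py <<'E'
def delta(pos,zdir,ydir):
    "shift in current tool axes; turn as rotvec deg in tool axes to make tool z=zdir,y~ydir"
    o=ctrl.get_obs();R=Ro.from_rotvec(o["tool_rot"]).as_matrix()
    z=np.array(zdir,float);z/=np.linalg.norm(z);y=np.array(ydir,float);y-=z*(y@z);y/=np.linalg.norm(y)
    best=None
    for s in(1,-1):
        T=np.c_[np.cross(s*y,z),s*y,z];rv=Ro.from_matrix(R.T@T).as_rotvec(degrees=True)
        print("turn",np.round(rv,2),"then shift",np.round(T.T@(np.array(pos)-o["tool_pos"]),4),"| shift before turn",np.round(R.T@(np.array(pos)-o["tool_pos"]),4))
    print("q",np.round(o["q"],2),"pos",np.round(o["tool_pos"],4),"t",o["t"])
E
python3 - <<'E'
from h import *
import pickle
from scipy.optimize import least_squares
a,b=pickle.load(open("first.pkl","rb"))
def pts(c,x0,y0,x1,y1):
    P=cloud(c);m=np.zeros(P.shape[:2],bool);m[y0:y1,x0:x1]=1
    m&=(c["d"]>0)&(P[...,2]>.045)&(c["im"].min(2)>95);return P[m]
A=pts(a,164,196,220,272);B=pts(b,222,130,266,192);print(len(A),len(B))
e=np.radians(40)
def fit(Q,free):
    def ax(p):
        el=p[3] if free else e
        return np.array([p[0],p[1],.075]),np.array([np.cos(el)*np.cos(p[2]),np.cos(el)*np.sin(p[2]),np.sin(el)])
    def f(p):
        m,d=ax(p);v=Q-m;s=v@d;r=np.linalg.norm(v-s[:,None]*d,axis=1)
        R=np.where(s>.023,.019,.016); ok=(s<.058)
        return np.where(ok,r-R,np.maximum(0,s-.065)-np.minimum(0,s-.065)*0)
    r=least_squares(f,[.50,.25,.25,e],loss="soft_l1",f_scale=.002)
    m,d=ax(r.x);s=(Q-m)@d;print(np.round(r.x,4),r.cost,np.round(np.percentile(s,[0,1,50,99,100]),4),"med res",np.median(np.abs(f(r.x))))
    return r.x
fit(A,0);fit(A,1);fit(B,1);fit(np.r_[A,B],1)
for c,n in((a,"top"),):
    L=plane(c,[(160+127/6,190+320/6),(160+268/6,190+293/6)],.075-(65-48.5)/1000*np.sin(e));print("lugs",L)
delta([.4635,.009,.12],[0,0,-1],[.98,-.2,0])
E
```

```text
1048 518
[0.4686 0.2391 0.1616 0.6981] 0.0006241656843104237 [-0.0638 -0.0619  0.0166  0.0652  0.0657] med res 0.0005130387255442362
[0.4686 0.2391 0.1598 0.6938] 0.0006223506334812402 [-0.0639 -0.062   0.0165  0.0652  0.0657] med res 0.0004967032664603722
[0.4677 0.2372 0.1587 0.6972] 0.0006975242094708373 [-0.0639 -0.0613  0.0077  0.0653  0.0664] med res 0.0011322908399510829
[0.4683 0.2384 0.158  0.694 ] 0.0014962028396546783 [-0.0646 -0.0618  0.0119  0.0654  0.066 ] med res 0.0007286001233198875
lugs [[0.45114902 0.25858066 0.064394  ]
 [0.45974837 0.21317316 0.064394  ]]
turn [-1.000e-01  6.000e-02  7.737e+01] then shift [-0.5078  0.3159  0.1102] | shift before turn [-0.4193 -0.4263  0.1109]
turn [-6.0000e-02 -1.1000e-01 -1.0263e+02] then shift [ 0.5078 -0.3159  0.1102] | shift before turn [-0.4193 -0.4263  0.1109]
q [ 1.03  0.05  1.61  0.    1.48 -0.12] pos [0.2556 0.5697 0.2302] t 0.1
```

Emit:
jog_arm([
  {"delta_rot": [0, 0, 7.74], "linear": [0, 0, 0], "grip": 0.06},
  {"delta_rot": [0, 0, 7.74], "linear": [0, 0, 0], "grip": 0.06},
  {"delta_rot": [0, 0, 7.74], "linear": [0, 0, 0], "grip": 0.06},
  {"delta_rot": [0, 0, 7.74], "linear": [0, 0, 0], "grip": 0.06},
  {"delta_rot": [0, 0, 7.74], "linear": [0, 0, 0], "grip": 0.06},
  {"delta_rot": [0, 0, 7.74], "linear": [0, 0, 0], "grip": 0.06},
  {"delta_rot": [0, 0, 7.74], "linear": [0, 0, 0], "grip": 0.06},
  {"delta_rot": [0, 0, 7.74], "linear": [0, 0, 0], "grip": 0.06},
  {"delta_rot": [0, 0, 7.74], "linear": [0, 0, 0], "grip": 0.06},
  {"delta_rot": [0, 0, 7.74], "linear": [0, 0, 0], "grip": 0.06},
])

```text
t: 1.1
tool_pos: [0.2557, 0.5699, 0.2305]
tool_rot: [2.439, 1.979, -0.002]
contact_force: [-0.4, -1.2, 0.2]
opening: 0.06
grip_force: 0.0
```

Emit:
jog_arm([
  {"delta_rot": [0, 0, 0], "linear": [-0.04, 0.025, 0], "grip": 0.06},
  {"delta_rot": [0, 0, 0], "linear": [-0.04, 0.025, 0], "grip": 0.06},
  {"delta_rot": [0, 0, 0], "linear": [-0.04, 0.025, 0], "grip": 0.06},
  {"delta_rot": [0, 0, 0], "linear": [-0.04, 0.025, 0], "grip": 0.06},
  {"delta_rot": [0, 0, 0], "linear": [-0.04, 0.025, 0], "grip": 0.06},
  {"delta_rot": [0, 0, 0], "linear": [-0.04, 0.025, 0], "grip": 0.06},
  {"delta_rot": [0, 0, 0], "linear": [-0.04, 0.025, 0], "grip": 0.06},
  {"delta_rot": [0, 0, 0], "linear": [-0.04, 0.025, 0], "grip": 0.06},
  {"delta_rot": [0, 0, 0], "linear": [-0.04, 0.025, 0], "grip": 0.06},
  {"delta_rot": [0, 0, 0], "linear": [-0.04, 0.025, 0], "grip": 0.06},
])

```text
t: 2.1
tool_pos: [0.4206, 0.1264, 0.231]
tool_rot: [2.434, 1.986, 0.0]
contact_force: [0.5, -0.1, -0.4]
opening: 0.06
grip_force: 0.0
```

Emit:
jog_arm([
  {"delta_rot": [0, 0, 0], "linear": [-0.035, 0.022, 0.03], "grip": 0.06},
  {"delta_rot": [0, 0, 0], "linear": [-0.035, 0.022, 0.03], "grip": 0.06},
  {"delta_rot": [0, 0, 0], "linear": [-0.038, 0.022, 0.03], "grip": 0.06},
  {"delta_rot": [0, 0, 0], "linear": [0, 0, 0], "grip": 0.06},
  {"delta_rot": [0, 0, 0], "linear": [0, 0, 0], "grip": 0.06},
])

```text
t: 2.6
tool_pos: [0.4614, 0.0127, 0.1431]
tool_rot: [-2.434, -1.982, 0.003]
contact_force: [-0.2, -0.0, 0.6]
opening: 0.06
grip_force: 0.0
```

```bash
python3 - <<'E'
from h import *
c=cam("wrist");save(c,"w1.png")
im=c["im"].astype(int);P=cloud(c)
m=(im.max(2)<50)&(P[...,2]>.008)&(P[...,2]<.02)&(np.hypot(P[...,0]-.463,P[...,1]-.01)<.05)
cs,_=cv2.findContours(m.astype(np.uint8),cv2.RETR_EXTERNAL,cv2.CHAIN_APPROX_NONE)
k=max(cs,key=cv2.contourArea).reshape(-1,2);W=plane(c,k,.014)[:,:2]*1000
print(cv2.minAreaRect(W.astype(np.float32)),np.median(P[m][:,2]),m.sum())
delta([.4635,.009,.12],[0,0,-1],[.98,-.2,0])
E
```

```text
((463.5621337890625, 14.67987060546875), (62.300811767578125, 30.727266311645508), 78.35205078125) 0.014392874717781279 2311
turn [-0.03 -0.02 -0.06] then shift [-0.0041  0.0023  0.0243] | shift before turn [-0.0041  0.0024  0.0243]
turn [-4.0000e-02  5.0000e-02  1.7994e+02] then shift [ 0.0041 -0.0023  0.0243] | shift before turn [-0.0041  0.0024  0.0243]
q [-0.13 -0.28  2.07  0.    1.36  0.07] pos [0.462  0.0134 0.1443] t 2.65
```

View pics/w1.png

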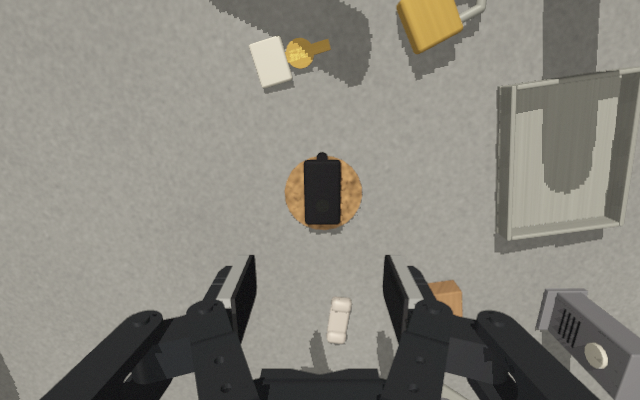

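Wrist view: the key cover is centred at (322,190) on the mat, with its eye up at (322,157). It lies square between the fingers. Descend and grip.

Emit:
jog_arm([
  {"delta_rot": [0, 0, 0], "linear": [-0.003, 0.0015, 0.04], "grip": 0.06},
  {"delta_rot": [0, 0, 0], "linear": [0, 0, 0.04], "grip": 0.06},
  {"delta_rot": [0, 0, 0], "linear": [0, 0, 0.03], "grip": 0.055},
  {"delta_rot": [0, 0, 0], "linear": [0, 0, 0.016], "grip": 0.05},
  {"delta_rot": [0, 0, 0], "linear": [0, 0, 0.01], "grip": 0.045},
  {"delta_rot": [0, 0, 0], "linear": [0, 0, 0], "grip": 0.04},
  {"delta_rot": [0, 0, 0], "linear": [0, 0, 0], "grip": 0.025},
  {"delta_rot": [0, 0, 0], "linear": [0, 0, 0], "grip": 0.02},
  {"delta_rot": [0, 0, 0], "linear": [0, 0, 0], "grip": 0.02},
], newtons=25)

```text
t: 3.55
tool_pos: [0.4641, 0.01, 0.0097]
tool_rot: [2.432, 1.985, 0.003]
contact_force: [0.0, -0.4, -0.5]
opening: 0.0311
grip_force: 25.6
```

Emit:
jog_arm([
  {"delta_rot": [0, 0, 0], "linear": [0, 0, -0.02], "grip": 0.02},
  {"delta_rot": [0, 0, 0], "linear": [0, 0, -0.04], "grip": 0.02},
  {"delta_rot": [0, 0, 0], "linear": [0.006, 0.04, -0.01], "grip": 0.02},
  {"delta_rot": [0, 0, 0], "linear": [0.006, 0.04, 0], "grip": 0.02},
  {"delta_rot": [0, 0, 0], "linear": [0.006, 0.04, 0], "grip": 0.02},
  {"delta_rot": [0, 0, 0], "linear": [0.006, 0.04, 0], "grip": 0.02},
  {"delta_rot": [0, 0, 0], "linear": [0.006, 0.04, 0], "grip": 0.02},
  {"delta_rot": [0, 0, 0], "linear": [0, 0, 0], "grip": 0.02},
  {"delta_rot": [0, 0, 0], "linear": [0, 0, 0], "grip": 0.02},
])

```text
t: 4.45
tool_pos: [0.6652, -0.0008, 0.0782]
tool_rot: [-2.434, -1.986, 0.001]
contact_force: [0.0, 0.2, -0.4]
opening: 0.0308
grip_force: 25.6
```

```bash
python3 - <<'E'
from h import *
c=cam("wrist");save(c,"w2.png")
o=ctrl.get_obs();print(o["opening"],o["grip_force"],o["contact_force"])
delta([.6663,-.0006,.012],[0,0,-1],[.98,-.2,0])
E
```

```text
0.03087668437556012 25.629910826683044 [-0.67338469 -0.56909295 -1.24298097]
turn [-0.05  0.01 -0.04] then shift [0.0004 0.0019 0.0662] | shift before turn [0.0004 0.0019 0.0662]
turn [1.0000e-02 8.0000e-02 1.7996e+02] then shift [-0.0004 -0.0019  0.0662] | shift before turn [0.0004 0.0019 0.0662]
q [-0.11  0.28  1.63 -0.    1.24  0.09] pos [ 6.644e-01 -6.000e-04  7.820e-02] t 4.5
```

View pics/w2.png

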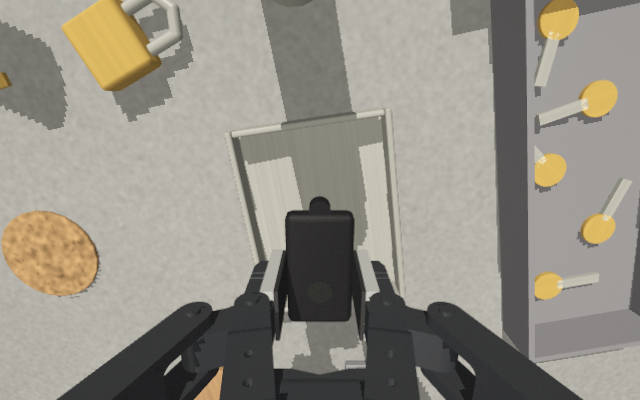

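The cover is held flat at (320,265), above the middle of the tray. Lower, release and rise.

Emit:
jog_arm([
  {"delta_rot": [0, 0, 0], "linear": [0, 0.002, 0.03], "grip": 0.02},
  {"delta_rot": [0, 0, 0], "linear": [0, 0, 0.025], "grip": 0.02},
  {"delta_rot": [0, 0, 0], "linear": [0, 0, 0.0095], "grip": 0.02},
  {"delta_rot": [0, 0, 0], "linear": [0, 0, 0.0015], "grip": 0.02},
  {"delta_rot": [0, 0, 0], "linear": [0, 0, 0], "grip": 0.02},
  {"delta_rot": [0, 0, 0], "linear": [0, 0, 0], "grip": 0.04},
  {"delta_rot": [0, 0, 0], "linear": [0, 0, 0], "grip": 0.05},
  {"delta_rot": [0, 0, 0], "linear": [0, 0, -0.03], "grip": 0.05},
  {"delta_rot": [0, 0, 0], "linear": [0, 0, -0.05], "grip": 0.06},
  {"delta_rot": [0, 0, 0], "linear": [0, 0, -0.05], "grip": 0.07},
])

```text
t: 5.5
tool_pos: [0.6663, -0.001, 0.1435]
tool_rot: [-2.433, -1.986, 0.001]
contact_force: [1.6, 0.2, 0.2]
opening: 0.07
grip_force: 0.0
```

Emit:
jog_arm([
  {"delta_rot": [0, 0, 0], "linear": [0, 0, -0.04], "grip": 0.07},
  {"delta_rot": [0, 0, 0], "linear": [0, 0, -0.04], "grip": 0.07},
  {"delta_rot": [0, 0, 0], "linear": [0, 0, 0], "grip": 0.07},
])

```text
t: 5.8
tool_pos: [0.6709, -0.0015, 0.2327]
tool_rot: [2.425, 1.979, 0.017]
contact_force: [0.2, -0.5, 0.3]
opening: 0.07
grip_force: 0.0
```

```bash
python3 - <<'E'
from h import *
c=cam("wrist");P=cloud(c);im=c["im"].astype(int)
m=(im.max(2)<60)&(np.abs(P[...,0]-.666)<.05)&(np.abs(P[...,1])<.06)&(P[...,2]<.03)&(c["d"]>0)
Q=P[m];print("key",len(Q),np.percentile(Q,[5,50,95],axis=0).round(4))
phi,el=.16,np.radians(40)
d=np.array([np.cos(el)*np.cos(phi),np.cos(el)*np.sin(phi),np.sin(el)]);u=np.array([np.cos(phi),np.sin(phi),0])
M=np.array([.4685,.2388,.075]);yd=[-np.sin(phi),np.cos(phi),0]
dl=np.radians(25); ang=el+dl # tool points 65deg below horizontal, toward robot
z=-(np.cos(ang)*u+np.sin(ang)*np.array([0,0,1]))
G=M+.042*d; T=G+.016*z; print("z",z,"grasp",G,"tcp",T)
delta(T-.12*z,z,yd);delta(T,z,yd)
E
```

```text
key 1423 [[ 0.653  -0.025   0.0131]
 [ 0.6684  0.0014  0.0153]
 [ 0.6828  0.0265  0.0168]]
z [-0.41722028 -0.06733078 -0.90630779] grasp [0.50026292 0.24392588 0.10199708] tcp [0.49358739 0.24284859 0.08749616]
turn [  24.54   17.17 -108.66] then shift [0.0624 0.269  0.0648] | shift before turn [ 0.2219 -0.1741  0.0308]
turn [ 15.57 -22.25  68.03] then shift [-0.0624 -0.269   0.0648] | shift before turn [ 0.2219 -0.1741  0.0308]
q [-0.11  0.15  1.51  0.    1.47  0.09] pos [ 0.6694 -0.0013  0.2286] t 5.85
turn [  24.54   17.17 -108.66] then shift [0.0624 0.269  0.1848] | shift before turn [ 0.2038 -0.2226  0.1391]
turn [ 15.57 -22.25  68.03] then shift [-0.0624 -0.269   0.1848] | shift before turn [ 0.2038 -0.2226  0.1391]
q [-0.11  0.15  1.51  0.    1.47  0.09] pos [ 0.6694 -0.0013  0.2286] t 5.85
```

The cover lies flat in the tray (top about 15 mm, centred). Next, the pre-grasp pose for the torch.

Emit:
jog_arm([
  {"delta_rot": [0, 0, 0], "linear": [0.032, -0.025, 0.0], "grip": 0.07},
  {"delta_rot": [0, 0, 0], "linear": [0.032, -0.025, 0.0], "grip": 0.07},
  {"delta_rot": [0, 0, 0], "linear": [0.032, -0.025, 0.0], "grip": 0.07},
  {"delta_rot": [0, 0, 0], "linear": [0.032, -0.025, 0.0], "grip": 0.07},
  {"delta_rot": [0, 0, 0], "linear": [0.032, -0.025, 0.01], "grip": 0.07},
  {"delta_rot": [0, 0, 0], "linear": [0.032, -0.025, 0.01], "grip": 0.07},
  {"delta_rot": [0, 0, 0], "linear": [0.03, -0.024, 0.01], "grip": 0.07},
])

```text
t: 6.55
tool_pos: [0.5392, 0.2526, 0.1906]
tool_rot: [-2.433, -1.986, 0.003]
contact_force: [0.4, 0.1, -0.2]
opening: 0.07
grip_force: 0.0
```

Emit:
jog_arm([
  {"delta_rot": [1.73, -2.47, 7.56], "linear": [0, 0, 0], "grip": 0.07},
  {"delta_rot": [1.73, -2.47, 7.56], "linear": [0, 0, 0], "grip": 0.07},
  {"delta_rot": [1.73, -2.47, 7.56], "linear": [0, 0, 0], "grip": 0.07},
  {"delta_rot": [1.73, -2.47, 7.56], "linear": [0, 0, 0], "grip": 0.07},
  {"delta_rot": [1.73, -2.47, 7.56], "linear": [0, 0, 0], "grip": 0.07},
  {"delta_rot": [1.73, -2.47, 7.56], "linear": [0, 0, 0], "grip": 0.07},
  {"delta_rot": [1.73, -2.47, 7.56], "linear": [0, 0, 0], "grip": 0.07},
  {"delta_rot": [1.73, -2.47, 7.56], "linear": [0, 0, 0], "grip": 0.07},
  {"delta_rot": [1.73, -2.47, 7.56], "linear": [0, 0, 0], "grip": 0.07},
  {"delta_rot": [0, 0, 0], "linear": [0, 0, 0], "grip": 0.07},
])

```text
t: 7.55
tool_pos: [0.5408, 0.2505, 0.19]
tool_rot: [3.021, 0.241, -0.691]
contact_force: [0.2, 0.1, 0.0]
opening: 0.0699
grip_force: 0.0
```

```bash
python3 - <<'E'
from h import *
c=cam("wrist");save(c,"w3.png")
phi,el=.16,np.radians(40)
d=np.array([np.cos(el)*np.cos(phi),np.cos(el)*np.sin(phi),np.sin(el)]);u=np.array([np.cos(phi),np.sin(phi),0])
M=np.array([.4685,.2388,.075]);yd=[-np.sin(phi),np.cos(phi),0]
ang=el+np.radians(25)
z=-(np.cos(ang)*u+np.sin(ang)*np.array([0,0,1]))
T=M+.042*d+.016*z
delta(T-.12*z,z,yd);delta(T,z,yd)
print("lens px",proj(c,[M+.065*d,M+.065*d+.019*np.array(yd),M+.065*d-.019*np.array(yd)]))
E
```

```text
turn [  -1.05   -0.21 -179.84] then shift [-0.0003 -0.0003 -0.0064] | shift before turn [ 0.0002  0.0003 -0.0064]
turn [-0.13  0.67  0.15] then shift [ 0.0003  0.0003 -0.0064] | shift before turn [ 0.0002  0.0003 -0.0064]
q [0.28 0.3  1.45 0.06 1.84 1.69] pos [0.5406 0.2508 0.1906] t 7.6
turn [  -1.05   -0.21 -179.84] then shift [-0.0003 -0.0003  0.1136] | shift before turn [0.0016 0.0006 0.1136]
turn [-0.13  0.67  0.15] then shift [0.0003 0.0003 0.1136] | shift before turn [0.0016 0.0006 0.1136]
q [0.28 0.3  1.45 0.06 1.84 1.69] pos [0.5406 0.2508 0.1906] t 7.6
lens px [[320.67123262 197.46221642]
 [293.35705092 197.44278912]
 [347.99813464 197.48201382]]
```

View pics/w3.png

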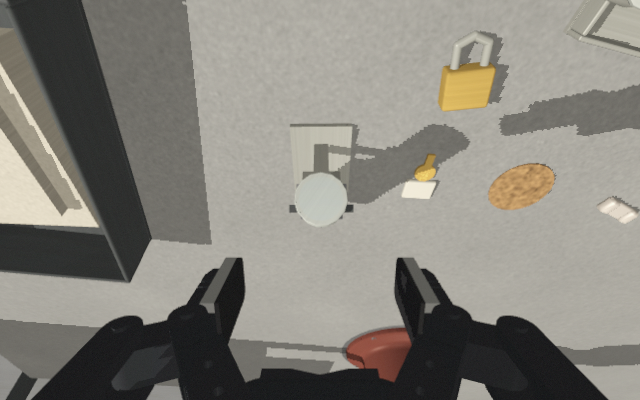

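Lens at (320,199), as predicted at (321,197), with the lugs level on either side of it. Advance and grip.

Emit:
jog_arm([
  {"delta_rot": [0, 0, 0], "linear": [0.001, 0.0005, 0.03], "grip": 0.07},
  {"delta_rot": [0, 0, 0], "linear": [0, 0, 0.03], "grip": 0.07},
  {"delta_rot": [0, 0, 0], "linear": [0, 0, 0.03], "grip": 0.065},
  {"delta_rot": [0, 0, 0], "linear": [0, 0, 0.023], "grip": 0.06},
  {"delta_rot": [0, 0, 0], "linear": [0, 0, 0], "grip": 0.05},
  {"delta_rot": [0, 0, 0], "linear": [0, 0, 0], "grip": 0.045},
  {"delta_rot": [0, 0, 0], "linear": [0, 0, 0], "grip": 0.03},
  {"delta_rot": [0, 0, 0], "linear": [0, 0, 0], "grip": 0.03},
  {"delta_rot": [0, 0, 0], "linear": [0, 0, 0], "grip": 0.03},
], newtons=70)

```text
t: 8.5
tool_pos: [0.495, 0.2438, 0.0916]
tool_rot: [3.024, 0.243, -0.682]
contact_force: [-0.5, 0.5, 3.5]
opening: 0.0362
grip_force: 70.4
```

```bash
python3 - <<'E'
from h import *
phi,el=.16,np.radians(40)
d=np.array([np.cos(el)*np.cos(phi),np.cos(el)*np.sin(phi),np.sin(el)])
M=np.array([.4685,.2388,.075])
o=ctrl.get_obs();R=Ro.from_rotvec(o["tool_rot"]).as_matrix()
print("d in tool",R.T@d,"tail in tool",R.T@(M-.065*d-o["tool_pos"]),"up in tool",R.T@[0,0,1],o["contact_force"],o["grip_force"],o["opening"],o["tool_pos"],o["q"])
E
```

```text
d in tool [ 0.41636539 -0.00228031 -0.90919451] tail in tool [-0.04429402  0.00093348  0.08569375] up in tool [-0.42885039 -0.00334747 -0.90336933] [-0.52428065  0.54001277  3.54494492] 70.43083548545837 0.036192656801413856 [0.49501131 0.24381279 0.09163952] [0.29224172 0.29596156 1.62983784 0.05986426 1.65510879 1.69417277]
```

Gripped. Lift straight up, then turn the torch upright about the lug axis.

Emit:
jog_arm([
  {"delta_rot": [0, 0, 0], "linear": [-0.0043, 0, -0.009], "grip": 0.03},
  {"delta_rot": [0, 0, 0], "linear": [-0.0086, 0, -0.0181], "grip": 0.03},
  {"delta_rot": [0, 0, 0], "linear": [-0.0129, 0, -0.0271], "grip": 0.03},
  {"delta_rot": [0, 0, 0], "linear": [-0.0129, 0, -0.0271], "grip": 0.03},
  {"delta_rot": [0, 0, 0], "linear": [-0.0129, 0, -0.0271], "grip": 0.03},
  {"delta_rot": [0, 0, 0], "linear": [0, 0, 0], "grip": 0.03},
])

```text
t: 9.1
tool_pos: [0.4967, 0.2441, 0.2155]
tool_rot: [3.029, 0.244, -0.671]
contact_force: [0.7, 0.6, -1.2]
opening: 0.0364
grip_force: 70.1
```

Emit:
jog_arm([
  {"delta_rot": [0, 6.25, 0], "linear": [0, 0, 0], "grip": 0.03},
  {"delta_rot": [0, 6.25, 0], "linear": [0, 0, 0], "grip": 0.03},
  {"delta_rot": [0, 6.25, 0], "linear": [0, 0, 0], "grip": 0.03},
  {"delta_rot": [0, 6.25, 0], "linear": [0, 0, 0], "grip": 0.03},
  {"delta_rot": [0, 6.25, 0], "linear": [0, 0, 0], "grip": 0.03},
  {"delta_rot": [0, 6.25, 0], "linear": [0, 0, 0], "grip": 0.03},
  {"delta_rot": [0, 6.25, 0], "linear": [0, 0, 0], "grip": 0.03},
  {"delta_rot": [0, 6.25, 0], "linear": [0, 0, 0], "grip": 0.03},
  {"delta_rot": [0, 0, 0], "linear": [0, 0, 0], "grip": 0.03},
  {"delta_rot": [0, 0, 0], "linear": [0, 0, 0], "grip": 0.03},
])

```text
t: 10.1
tool_pos: [0.4932, 0.243, 0.2088]
tool_rot: [-3.027, -0.242, -0.65]
contact_force: [0.2, 0.5, -2.4]
opening: 0.0363
grip_force: 70.3
```

```bash
python3 - <<'E'
from h import *
o=ctrl.get_obs();R=Ro.from_rotvec(o["tool_rot"]).as_matrix()
print(o["q"],o["grip_force"],o["contact_force"])
d=R@[.4164,-.0023,-.9092];tail=o["tool_pos"]+R@[-.0443,.0009,.0857]
print("expected axis",d,"tail",tail)
c=cam("top")
P=cloud(c);px=proj(c,[tail+.065*d])[0];print(px)
u,v=map(int,px)
m=np.zeros(P.shape[:2],bool);m[v-50:v+50,u-60:u+60]=1
m&=(c["d"]>0)&(np.hypot(P[...,0]-tail[0],P[...,1]-tail[1])<.022)&(P[...,2]>.07)&(c["im"].min(2)>90)
Q=P[m];print(len(Q),Q.min(0),Q.max(0))
x=max(0,u-100);save(c,"t2.png",(x,max(0,v-100),x+200,v+100),3)
b=cam("side");px=proj(b,[tail+.065*d])[0];u,v=map(int,px)
P=cloud(b);m=(b["d"]>0)&(np.hypot(P[...,0]-tail[0],P[...,1]-tail[1])<.028)&(P[...,2]>tail[2]-.01)&(P[...,2]<tail[2]+.088)&(b["im"].min(2)>90)
Q=P[m];print("side",len(Q),Q.min(0),Q.max(0))
for z in np.arange(tail[2],tail[2]+.09,.015):
    q=Q[(Q[:,2]>z)&(Q[:,2]<z+.015)]
    if len(q)>5: print(round(z,3),q[:,:2].mean(0),len(q))
E
```

```text
[ 0.36387064 -0.38133427  2.07579136 -0.09439767  1.03303387  1.80667401] 70.32782435417175 [ 0.23089798  0.48324452 -2.43210191]
expected axis [6.01188067e-03 7.10798429e-04 1.00000112e+00] tail [0.48814742 0.24152367 0.11242204]
[170.36906923 215.1418768 ]
261 [0.47264715 0.2241452  0.07077925] [0.5084635  0.26148057 0.27879471]
side 244 [0.47228423 0.21667745 0.11385913] [0.50171772 0.24830196 0.20008465]
0.112 [0.48077521 0.23099306] 27
0.127 [0.48117777 0.23162139] 46
0.142 [0.47956291 0.23088958] 44
0.157 [0.48173893 0.23153381] 49
0.172 [0.48114206 0.23161404] 49
0.187 [0.48217242 0.23120345] 29
```

View pics/t2.png

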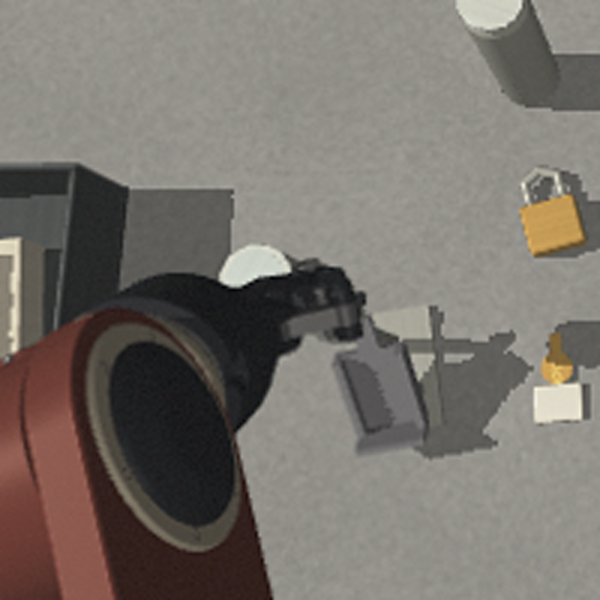

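Top view: the torch is upright in the gripper, lens at crop (255,265). It is clear of the drawer.

```bash
python3 - <<'E'
from h import *
o=ctrl.get_obs();R=Ro.from_rotvec(o["tool_rot"]).as_matrix()
tail=o["tool_pos"]+R@[-.0443,.0009,.0857]
for tgt in ([.4637,.0078,.07],[.4637,.0078,.0045]): print(R.T@(np.array(tgt)-tail))
print("down",R.T@[0,0,-1])
E
```

```text
[-0.0753586   0.22707625  0.01344747]
[-0.10242275  0.22726909  0.0730943 ]
down [-0.41319313  0.00294412  0.91063866]
```

Emit:
jog_arm([
  {"delta_rot": [0, 0, 0], "linear": [-0.0042, 0.0127, 0.0007], "grip": 0.03},
  {"delta_rot": [0, 0, 0], "linear": [-0.0084, 0.0253, 0.0015], "grip": 0.03},
  {"delta_rot": [0, 0, 0], "linear": [-0.0084, 0.0253, 0.0015], "grip": 0.03},
  {"delta_rot": [0, 0, 0], "linear": [-0.0084, 0.0253, 0.0015], "grip": 0.03},
  {"delta_rot": [0, 0, 0], "linear": [-0.0084, 0.0253, 0.0015], "grip": 0.03},
  {"delta_rot": [0, 0, 0], "linear": [-0.0084, 0.0253, 0.0015], "grip": 0.03},
  {"delta_rot": [0, 0, 0], "linear": [-0.0084, 0.0253, 0.0015], "grip": 0.03},
  {"delta_rot": [0, 0, 0], "linear": [-0.0084, 0.0253, 0.0015], "grip": 0.03},
  {"delta_rot": [0, 0, 0], "linear": [-0.0084, 0.0253, 0.0015], "grip": 0.03},
  {"delta_rot": [0, 0, 0], "linear": [-0.0042, 0.0127, 0.0007], "grip": 0.03},
])

```text
t: 11.2
tool_pos: [0.4683, 0.006, 0.1665]
tool_rot: [-3.027, -0.238, -0.655]
contact_force: [0.0, 1.4, -0.9]
opening: 0.0363
grip_force: 70.7
```

Emit:
jog_arm([
  {"delta_rot": [0, 0, 0], "linear": [-0.0103, 0, 0.0228], "grip": 0.03},
  {"delta_rot": [0, 0, 0], "linear": [-0.0083, 0, 0.0182], "grip": 0.03},
  {"delta_rot": [0, 0, 0], "linear": [0, 0, 0], "grip": 0.03},
  {"delta_rot": [0, 0, 0], "linear": [0, 0, 0], "grip": 0.03},
  {"delta_rot": [0, 0, 0], "linear": [0, 0, 0], "grip": 0.03},
])

```text
t: 11.7
tool_pos: [0.4691, 0.0082, 0.1229]
tool_rot: [-3.025, -0.242, -0.659]
contact_force: [0.8, -0.5, -2.0]
opening: 0.0364
grip_force: 70.7
```

```bash
python3 - <<'E'
from h import *
o=ctrl.get_obs();R=Ro.from_rotvec(o["tool_rot"]).as_matrix()
tail=o["tool_pos"]+R@[-.0443,.0009,.0857];print("tail",tail,"axis",R@[.4164,-.0023,-.9092],o["contact_force"],o["t"])
b=cam("side");P=cloud(b);px=proj(b,[tail])[0];u,v=map(int,px)
save(b,"s2.png",(u-70,v-100,u+70,v+40),4)
m=(b["d"]>0)&(np.hypot(P[...,0]-tail[0],P[...,1]-tail[1])<.028)&(P[...,2]>.01)&(P[...,2]<.11)&(b["im"].min(2)>90)
Q=P[m]
for z in np.arange(.01,.11,.0125):
    q=Q[(Q[:,2]>z)&(Q[:,2]<z+.0125)]
    if len(q)>5: print(round(z,3),q[:,:2].mean(0),len(q))
D=-R.T@[0,0,1];print("to mat",R.T@(np.array([.4637,.0078,.0035])-tail),D)
E
```

```text
tail [0.4646675 0.0067688 0.0265554] axis [1.91790009e-04 3.91410200e-04 1.00001935e+00] [ 0.81884387 -0.54946167 -1.99983004] 11.7
0.022 [ 0.45438095 -0.00339714] 26
0.035 [ 0.45439288 -0.00071069] 23
0.048 [ 0.45416043 -0.00226594] 45
0.06 [ 0.45404564 -0.00126601] 46
0.072 [ 0.45366656 -0.00101506] 50
0.085 [ 0.45522485 -0.00281912] 47
0.097 [ 0.45425299 -0.00096095] 37
to mat [-0.01031514 -0.00112715  0.02063682] [-0.41616345  0.00194405  0.90928775]
```

View pics/s2.png

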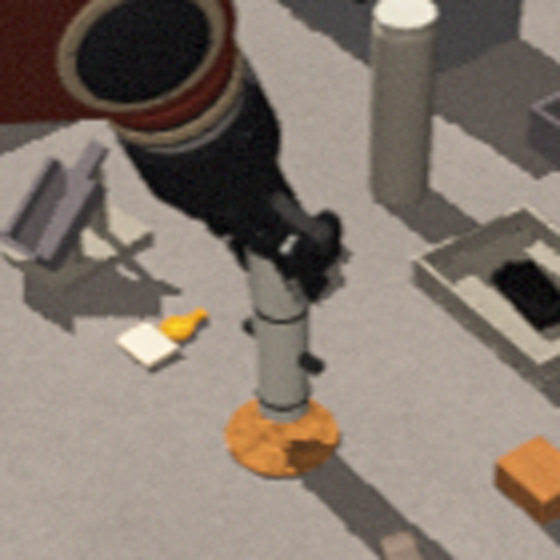

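Side view: the torch is vertical above the mat, tail at crop (285,410). The cover is in the tray. Descend gently.

Emit:
jog_arm([
  {"delta_rot": [0, 0, 0], "linear": [-0.0045, -0.001, 0.009], "grip": 0.03},
  {"delta_rot": [0, 0, 0], "linear": [-0.0033, 0, 0.0073], "grip": 0.03},
  {"delta_rot": [0, 0, 0], "linear": [-0.0008, 0, 0.0018], "grip": 0.03},
  {"delta_rot": [0, 0, 0], "linear": [-0.0006, 0, 0.0013], "grip": 0.03},
  {"delta_rot": [0, 0, 0], "linear": [0, 0, 0], "grip": 0.03},
  {"delta_rot": [0, 0, 0], "linear": [0, 0, 0], "grip": 0.03},
])

```text
t: 12.35
tool_pos: [0.468, 0.0097, 0.1009]
tool_rot: [-3.024, -0.241, -0.657]
contact_force: [-4.0, 0.2, 6.8]
opening: 0.0361
grip_force: 71.6
```

Contact with the mat. Release and back off along the tool axis.

Emit:
jog_arm([
  {"delta_rot": [0, 0, 0], "linear": [0, 0, 0], "grip": 0.042},
  {"delta_rot": [0, 0, 0], "linear": [0, 0, 0], "grip": 0.05},
  {"delta_rot": [0, 0, 0], "linear": [0, 0, 0], "grip": 0.06},
  {"delta_rot": [0, 0, 0], "linear": [0, 0, 0], "grip": 0.07},
  {"delta_rot": [0, 0, 0], "linear": [0, 0, -0.015], "grip": 0.07},
  {"delta_rot": [0, 0, 0], "linear": [0, 0, -0.025], "grip": 0.07},
  {"delta_rot": [0, 0, 0], "linear": [0, 0, -0.04], "grip": 0.07},
  {"delta_rot": [0, 0, 0], "linear": [0, 0, -0.04], "grip": 0.07},
  {"delta_rot": [0, 0, 0], "linear": [0, 0, 0], "grip": 0.07},
])

```text
t: 13.25
tool_pos: [0.4201, 0.0003, 0.2162]
tool_rot: [-3.026, -0.242, -0.675]
contact_force: [0.2, 0.5, -0.1]
opening: 0.0703
grip_force: 0.0
```

```bash
python3 - <<'E'
from h import *
o=ctrl.get_obs();print(o["tool_pos"],o["q"],o["contact_force"])
c=cam("wrist");save(c,"w4.png");P=cloud(c)
m=(c["d"]>0)&(np.abs(P[...,2]-.133)<.006)&(np.hypot(P[...,0]-.464,P[...,1]-.008)<.04)
print(m.sum())
if m.sum():
    Q=P[m];print("lens",cv2.minEnclosingCircle((Q[:,:2]*1000).astype(np.float32)),np.median(Q[:,2]),np.median(Q,0))
m=(c["d"]>0)&(c["im"].max(2)<70)&(np.hypot(P[...,0]-.464,P[...,1]-.008)<.04)&(P[...,2]>.04)&(P[...,2]<.062)
Q=P[m];print("lugs",len(Q));
for s in(1,-1):
    q=Q[(Q[:,1]-.008)*s>0];print(len(q),q.mean(0) if len(q) else "")
E
```

```text
[4.20082633e-01 2.77493873e-04 2.16153157e-01] [-0.30586245 -0.8535105   2.34826997  0.19916221  1.25465549  1.08121833] [ 0.17548253  0.48988571 -0.07605669]
1927
lens ((463.2493591308594, 7.807076930999756), 18.987770080566406) 0.13360981668986008 [0.46287079 0.00774659 0.13360982]
lugs 41
0 
41 [ 0.46668221 -0.01770029  0.05550144]
```

View pics/w4.png

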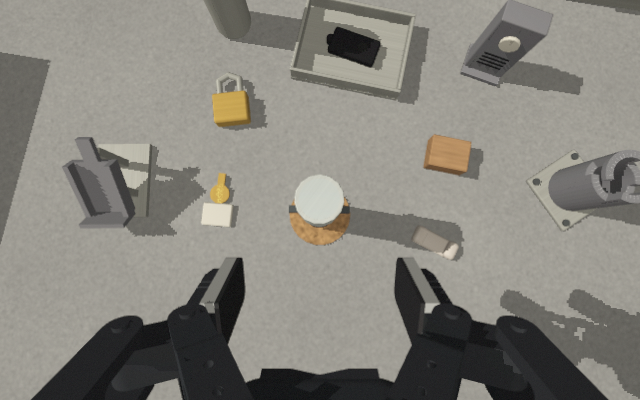

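Torch stands on the mat (lens at (319,199), top at 133.6 mm ✓.). The socket is at (590,185). Before regrasping I'll look at the socket from above in the insertion yaw.

```bash
python3 - <<'E'
from h import *
s=np.radians(130)
delta([.537,-.272,.24],[0,0,-1],[np.cos(s),np.sin(s),0])
E
```

```text
turn [-32.2   -8.95 146.08] then shift [ 0.0852 -0.2844 -0.0272] | shift before turn [0.0775 0.2878 0.0062]
turn [  6.74 -24.25 -30.4 ] then shift [-0.0852  0.2844 -0.0272] | shift before turn [0.0775 0.2878 0.0062]
q [-0.31 -0.85  2.35  0.2   1.25  1.08] pos [0.4194 0.0006 0.2128] t 13.3
```

Emit:
jog_arm([
  {"delta_rot": [1.12, -4.04, -5.07], "linear": [0, 0, 0], "grip": 0.07},
  {"delta_rot": [1.12, -4.04, -5.07], "linear": [0, 0, 0], "grip": 0.07},
  {"delta_rot": [1.12, -4.04, -5.07], "linear": [0, 0, 0], "grip": 0.07},
  {"delta_rot": [1.12, -4.04, -5.07], "linear": [0, 0, 0], "grip": 0.07},
  {"delta_rot": [1.12, -4.04, -5.07], "linear": [0, 0, 0], "grip": 0.07},
  {"delta_rot": [1.12, -4.04, -5.07], "linear": [0, 0, 0], "grip": 0.07},
])

```text
t: 13.9
tool_pos: [0.4178, 0.0014, 0.2067]
tool_rot: [-2.944, -1.079, 0.019]
contact_force: [0.1, -0.3, 0.2]
opening: 0.07
grip_force: 0.0
```

Emit:
jog_arm([
  {"delta_rot": [0, 0, 0], "linear": [-0.011, 0.0355, -0.0034], "grip": 0.07},
  {"delta_rot": [0, 0, 0], "linear": [-0.011, 0.0355, -0.0034], "grip": 0.07},
  {"delta_rot": [0, 0, 0], "linear": [-0.011, 0.0355, -0.0034], "grip": 0.07},
  {"delta_rot": [0, 0, 0], "linear": [-0.011, 0.0355, -0.0034], "grip": 0.07},
  {"delta_rot": [0, 0, 0], "linear": [-0.011, 0.0355, -0.0034], "grip": 0.07},
  {"delta_rot": [0, 0, 0], "linear": [-0.011, 0.0355, -0.0034], "grip": 0.07},
  {"delta_rot": [0, 0, 0], "linear": [-0.011, 0.0355, -0.0034], "grip": 0.07},
  {"delta_rot": [0, 0, 0], "linear": [-0.009, 0.0355, -0.0034], "grip": 0.07},
  {"delta_rot": [0, 0, 0], "linear": [0, 0, 0], "grip": 0.07},
  {"delta_rot": [0, 0, 0], "linear": [0, 0, 0], "grip": 0.07},
])

```text
t: 14.9
tool_pos: [0.535, -0.2714, 0.2319]
tool_rot: [-2.944, -1.072, 0.013]
contact_force: [-0.5, 0.0, -0.6]
opening: 0.0698
grip_force: 0.0
```

```bash
python3 - <<'E'
from h import *
o=ctrl.get_obs();R=Ro.from_rotvec(o["tool_rot"]).as_matrix();print(o["tool_pos"],o["q"],"tool y",np.degrees(np.arctan2(R[1,1],R[0,1])))
c=cam("wrist");save(c,"w5.png");P=cloud(c)
m=(c["d"]>0)&(np.abs(P[...,2]-.083)<.004)&(np.hypot(P[...,0]-.537,P[...,1]+.272)<.04)
Q=P[m];print(m.sum(),np.median(Q[:,2]))
from scipy.optimize import least_squares
ce,r=cv2.minEnclosingCircle((Q[:,:2]*1000).astype(np.float32));print(ce,r)
# pixel-based: rim contour outer on z=.083
cs,_=cv2.findContours(m.astype(np.uint8),cv2.RETR_EXTERNAL,cv2.CHAIN_APPROX_NONE)
W=np.vstack([plane(c,k.reshape(-1,2),.083)[:,:2] for k in cs if len(k)>20])
f=lambda p:np.minimum(abs(np.hypot(*(W-p).T)-.025),abs(np.hypot(*(W-p).T)-.01775))
p=least_squares(f,np.array(ce)/1000,loss="soft_l1",f_scale=.001);print("two-circle centre",p.x,np.median(f(p.x)))
p=p.x;a=np.degrees(np.arctan2(Q[:,1]-p[1],Q[:,0]-p[0]))%360
h=np.histogram(a,bins=180,range=(0,360))[0];print([i*2 for i in range(180) if h[i]<3])
E
```

```text
[ 0.53498513 -0.27141256  0.23188864] [-5.92546313e-01  1.01352520e-03  1.66462868e+00 -2.03450583e-03
  1.48728939e+00  2.79960573e-01] tool y -49.982085105852285
937 0.08343241427095938
(536.4454345703125, -272.8218688964844) 25.330394744873047
two-circle centre [ 0.53683046 -0.27260857] 0.00024714592010982236
[38, 108, 110, 112, 114, 116, 118, 120, 122, 124, 126, 128, 130, 132, 134, 136, 138, 140, 142, 144, 146, 148, 150, 152, 288, 290, 292, 294, 296, 298, 300, 302, 304, 306, 308, 310, 312, 314, 316, 318, 320, 322, 324, 326, 328, 330, 332]
```

View pics/w5.png

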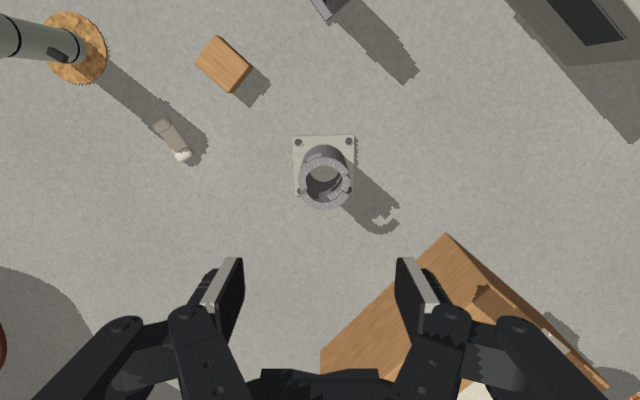

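Socket rim at (325,183), centre (0.5368,-0.2726) with the slots at about 130.5°, so both views agree. Now the regrasp from above.

```bash
python3 - <<'E'
from h import *
y=Ro.from_rotvec([-3.026,-.242,-.675]).as_matrix()[:,1];print("release y",np.degrees(np.arctan2(y[1],y[0])))
y[2]=0
delta([.4633,.0078,.20],[0,0,-1],y)
E
```

```text
release y -80.89149745703642
turn [-0.47  0.43 30.96] then shift [-0.0266 -0.2864  0.0323] | shift before turn [ 0.1247 -0.2589  0.0342]
turn [  -0.57   -0.63 -149.04] then shift [0.0266 0.2864 0.0323] | shift before turn [ 0.1247 -0.2589  0.0342]
q [-0.59 -0.    1.67 -0.    1.49  0.28] pos [ 0.5349 -0.2707  0.2323] t 14.95
```

Emit:
jog_arm([
  {"delta_rot": [0, 0, 0], "linear": [0.0156, -0.0323, 0], "grip": 0.07},
  {"delta_rot": [0, 0, 0], "linear": [0.0156, -0.0324, 0], "grip": 0.07},
  {"delta_rot": [0, 0, 0], "linear": [0.0156, -0.0324, 0], "grip": 0.07},
  {"delta_rot": [0, 0, 0], "linear": [0.0156, -0.0324, 0], "grip": 0.07},
  {"delta_rot": [0, 0, 0], "linear": [0.0156, -0.0324, 0], "grip": 0.07},
  {"delta_rot": [0, 0, 0], "linear": [0.0156, -0.0324, 0], "grip": 0.07},
  {"delta_rot": [0, 0, 0], "linear": [0.0156, -0.0323, 0], "grip": 0.07},
  {"delta_rot": [0, 0, 0], "linear": [0.0155, -0.0323, 0], "grip": 0.07},
])

```text
t: 15.75
tool_pos: [0.4626, 0.0093, 0.2347]
tool_rot: [-2.946, -1.076, 0.01]
contact_force: [0.5, -0.1, 0.6]
opening: 0.0704
grip_force: 0.0
```

Emit:
jog_arm([
  {"delta_rot": [-0.12, 0.11, 7.74], "linear": [0, 0, 0], "grip": 0.07},
  {"delta_rot": [-0.12, 0.11, 7.74], "linear": [0, 0, 0], "grip": 0.07},
  {"delta_rot": [-0.12, 0.11, 7.74], "linear": [0, 0, 0], "grip": 0.07},
  {"delta_rot": [-0.12, 0.11, 7.74], "linear": [0, 0, 0], "grip": 0.07},
  {"delta_rot": [0, 0, 0], "linear": [0, 0, 0.02], "grip": 0.07},
  {"delta_rot": [0, 0, 0], "linear": [0, 0, 0], "grip": 0.07},
  {"delta_rot": [0, 0, 0], "linear": [0, 0, 0], "grip": 0.07},
])

```text
t: 16.45
tool_pos: [0.4633, 0.0076, 0.2147]
tool_rot: [3.129, 0.251, 0.002]
contact_force: [-0.8, 0.3, 0.1]
opening: 0.0704
grip_force: 0.0
```

```bash
python3 - <<'E'
from h import *
c=cam("wrist");P=cloud(c)
m=(c["d"]>0)&(np.abs(P[...,2]-.133)<.005)&(np.hypot(P[...,0]-.464,P[...,1]-.008)<.04)
cs,_=cv2.findContours(m.astype(np.uint8),cv2.RETR_EXTERNAL,cv2.CHAIN_APPROX_NONE)
k=max(cs,key=cv2.contourArea);W=plane(c,k.reshape(-1,2),.133)[:,:2]
print("lens",cv2.minEnclosingCircle((W*1000).astype(np.float32)),np.median(P[m][:,2]))
y=Ro.from_rotvec([-3.026,-.242,-.675]).as_matrix()[:,1];y[2]=0
delta([.4633,.0078,.094],[0,0,-1],y)
E
```

```text
lens ((464.0003356933594, 8.264934539794922), 19.50703239440918) 0.13360565609315753
turn [ 0.15 -0.14  0.05] then shift [-0.0005 -0.0005  0.1215] | shift before turn [-0.0008 -0.0008  0.1215]
turn [   0.22    0.24 -179.95] then shift [0.0005 0.0005 0.1215] | shift before turn [-0.0008 -0.0008  0.1215]
q [-0.14 -0.34  1.99 -0.    1.49  1.27] pos [0.4639 0.0074 0.2155] t 16.5
```

Emit:
jog_arm([
  {"delta_rot": [0, 0, 0], "linear": [0, 0, 0.03], "grip": 0.07},
  {"delta_rot": [0, 0, 0], "linear": [0, 0, 0.03], "grip": 0.07},
  {"delta_rot": [0, 0, 0], "linear": [0, 0, 0.03], "grip": 0.07},
  {"delta_rot": [0, 0, 0], "linear": [0, 0, 0.02], "grip": 0.07},
  {"delta_rot": [0, 0, 0], "linear": [0, 0, 0.0115], "grip": 0.06},
  {"delta_rot": [0, 0, 0], "linear": [0, 0, 0], "grip": 0.05},
  {"delta_rot": [0, 0, 0], "linear": [0, 0, 0], "grip": 0.044},
  {"delta_rot": [0, 0, 0], "linear": [0, 0, 0], "grip": 0.04},
  {"delta_rot": [0, 0, 0], "linear": [0, 0, 0], "grip": 0.035},
  {"delta_rot": [0, 0, 0], "linear": [0, 0, 0], "grip": 0.03},
], newtons=40)

```text
t: 17.5
tool_pos: [0.466, 0.0067, 0.0959]
tool_rot: [3.129, 0.249, 0.009]
contact_force: [-1.2, 1.4, 6.3]
opening: 0.0371
grip_force: 40.3
```

Emit:
jog_arm([
  {"delta_rot": [0, 0, 0], "linear": [0, 0, 0], "grip": 0.03},
  {"delta_rot": [0, 0, 0], "linear": [0, 0, 0], "grip": 0.03},
], newtons=80)

```text
t: 17.7
tool_pos: [0.466, 0.0068, 0.0961]
tool_rot: [3.129, 0.249, 0.009]
contact_force: [-1.2, 2.6, 6.7]
opening: 0.0367
grip_force: 79.0
```

```bash
python3 - <<'E'
from h import *
o=ctrl.get_obs();print(o["contact_force"],o["grip_force"],o["opening"],o["tool_rot"])
s=np.radians(130.5)
delta([.5368,-.2726,.20],[0,0,-1],[np.cos(s),np.sin(s),0])
E
```

```text
[-1.19894392  2.63293737  6.6974523 ] 79.00241732597351 0.03670159226464198 [3.12927775 0.24903686 0.00942736]
turn [ -0.37  -0.33 148.6 ] then shift [ 0.1276 -0.2584 -0.1039] | shift before turn [ 0.0263  0.2873 -0.1029]
turn [  0.25  -0.28 -31.4 ] then shift [-0.1276  0.2584 -0.1039] | shift before turn [ 0.0263  0.2873 -0.1029]
q [-0.14 -0.22  2.1  -0.    1.25  1.27] pos [0.466  0.0068 0.0961] t 17.7
```

Firmly held. Lift, carry over the socket and turn to the slot direction.

Emit:
jog_arm([
  {"delta_rot": [0, 0, 0], "linear": [0, 0, -0.01], "grip": 0.03},
  {"delta_rot": [0, 0, 0], "linear": [0, 0, -0.02], "grip": 0.03},
  {"delta_rot": [0, 0, 0], "linear": [0, 0, -0.035], "grip": 0.03},
  {"delta_rot": [0, 0, 0], "linear": [0, 0, -0.039], "grip": 0.03},
  {"delta_rot": [0, 0, 0], "linear": [0.0013, 0.0147, 0], "grip": 0.03},
  {"delta_rot": [0, 0, 0], "linear": [0.0025, 0.0273, 0], "grip": 0.03},
  {"delta_rot": [0, 0, 0], "linear": [0.0025, 0.0273, 0], "grip": 0.03},
  {"delta_rot": [0, 0, 0], "linear": [0.0025, 0.0273, 0], "grip": 0.03},
  {"delta_rot": [0, 0, 0], "linear": [0.0025, 0.0273, 0], "grip": 0.03},
  {"delta_rot": [0, 0, 0], "linear": [0.0025, 0.0273, 0], "grip": 0.03},
])

```text
t: 18.7
tool_pos: [0.5012, -0.1417, 0.197]
tool_rot: [3.13, 0.248, 0.001]
contact_force: [1.0, -0.8, -1.6]
opening: 0.0366
grip_force: 80.3
```

Emit:
jog_arm([
  {"delta_rot": [0, 0, 0], "linear": [0.0025, 0.0273, 0], "grip": 0.03},
  {"delta_rot": [0, 0, 0], "linear": [0.0025, 0.0273, 0], "grip": 0.03},
  {"delta_rot": [0, 0, 0], "linear": [0.0025, 0.0273, 0], "grip": 0.03},
  {"delta_rot": [0, 0, 0], "linear": [0.0025, 0.0273, 0], "grip": 0.03},
  {"delta_rot": [0, 0, 0], "linear": [0.0025, 0.0269, 0], "grip": 0.03},
  {"delta_rot": [0.06, -0.07, -7.85], "linear": [0, 0, 0], "grip": 0.03},
  {"delta_rot": [0.06, -0.07, -7.85], "linear": [0, 0, 0], "grip": 0.03},
  {"delta_rot": [0.06, -0.07, -7.85], "linear": [0, 0, 0], "grip": 0.03},
  {"delta_rot": [0.06, -0.07, -7.85], "linear": [0, 0, 0], "grip": 0.03},
])

```text
t: 19.6
tool_pos: [0.5347, -0.273, 0.1971]
tool_rot: [-2.942, -1.094, 0.008]
contact_force: [-0.5, 0.1, -2.2]
opening: 0.0364
grip_force: 80.5
```

Emit:
jog_arm([
  {"delta_rot": [0, 0, 0], "linear": [0, 0, 0], "grip": 0.03},
  {"delta_rot": [0, 0, 0], "linear": [0, 0, 0], "grip": 0.03},
  {"delta_rot": [0, 0, 0], "linear": [0, 0, 0], "grip": 0.03},
])

```text
t: 19.9
tool_pos: [0.5354, -0.2727, 0.1983]
tool_rot: [-2.947, -1.084, 0.006]
contact_force: [-0.3, -0.0, -3.0]
opening: 0.0363
grip_force: 80.5
```

```bash
python3 - <<'E'
from h import *
s=np.radians(130.5)
delta([.5368,-.2726,.20],[0,0,-1],[np.cos(s),np.sin(s),0])
c=cam("wrist");b=cam("side")
L=np.hstack([c["im"][0:400,180:470],b["im"][160:360,320:465].repeat(2,0).repeat(2,1)]);cv2.imwrite("pics/two.png",L[...,::-1])
for n,k in(("wrist",c),("side",b)):
    P=cloud(k);im=k["im"]
    base=(k["d"]>0)&(np.hypot(P[...,0]-.537,P[...,1]+.272)<.04)
    for z0,z1 in((.108,.118),(.122,.135),(.135,.148),(.165,.178),(.178,.19)):
        Q=P[base&(P[...,2]>z0)&(P[...,2]<z1)&(im.min(2)>85)]
        if len(Q)<15: continue
        A=np.c_[2*Q[:,:2],np.ones(len(Q))];x=np.linalg.lstsq(A,(Q[:,:2]**2).sum(1),rcond=None)[0]
        from scipy.optimize import least_squares
        f=least_squares(lambda p:np.hypot(Q[:,0]-p[0],Q[:,1]-p[1])-.016,[.537,-.272],loss="soft_l1",f_scale=.001)
        print(n,z0,len(Q),"axis",f.x.round(4),np.median(abs(f.fun)).round(4))
    W=P[base&(abs(P[...,2]-.05)<.025)&(im.min(2)>50)]
    if len(W)>15:
        f=least_squares(lambda p:np.hypot(W[:,0]-p[0],W[:,1]-p[1])-.025,[.537,-.272],loss="soft_l1",f_scale=.001);print(n,"tube",f.x.round(4),len(W))
    m=base&(P[...,2]>.145)&(P[...,2]<.165)&(im.max(2)<75)&(np.hypot(P[...,0]-.537,P[...,1]+.272)>.018);Q=P[m]
    if len(Q): print("lug",len(Q),Q.mean(0),np.degrees(np.arctan2(Q[:,1].mean()+.2726,Q[:,0].mean()-.5368)))
E
```

```text
turn [  0.28   0.21 179.89] then shift [-0.0011 -0.0008 -0.0017] | shift before turn [ 0.0011  0.0008 -0.0017]
turn [-0.13  0.18 -0.11] then shift [ 0.0011  0.0008 -0.0017] | shift before turn [ 0.0011  0.0008 -0.0017]
q [-0.59  0.02  1.7  -0.    1.42  0.27] pos [ 0.5354 -0.2727  0.1983] t 19.9
wrist 0.108 77 axis [ 0.5321 -0.2734] 0.0002
wrist 0.122 223 axis [ 0.5323 -0.2735] 0.0001
wrist 0.135 272 axis [ 0.5325 -0.2735] 0.0002
wrist 0.165 421 axis [ 0.5329 -0.2736] 0.0002
wrist 0.178 196 axis [ 0.533  -0.2734] 0.0002
wrist tube [ 0.5366 -0.2724] 948
lug 190 [ 0.5390012  -0.27753127  0.15512407] -65.94514420671418
side 0.108 47 axis [ 0.5322 -0.2742] 0.0004
side 0.122 72 axis [ 0.5326 -0.2743] 0.0005
side 0.135 78 axis [ 0.5328 -0.2742] 0.0004
side 0.165 84 axis [ 0.5333 -0.2741] 0.0005
side 0.178 60 axis [ 0.5335 -0.2743] 0.0005
side tube [ 0.5363 -0.2733] 506
lug 49 [ 0.53274782 -0.27834833  0.15685366] -125.18127337810643
```

View pics/two.png

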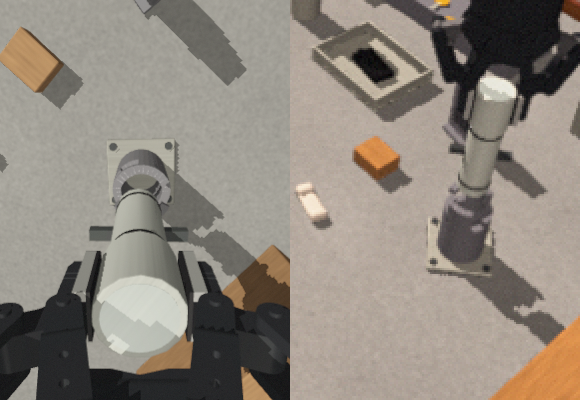

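Both views agree: the torch axis is 4 mm short of the tube in x and leans 0.8°. The lugs lie along the slots. Correct, then recheck.

Emit:
jog_arm([
  {"delta_rot": [-0.5, 0.6, 0], "linear": [0.003, 0.0012, 0], "grip": 0.03},
  {"delta_rot": [0, 0, 0], "linear": [0, 0, 0.01], "grip": 0.03},
  {"delta_rot": [0, 0, 0], "linear": [0, 0, 0], "grip": 0.03},
  {"delta_rot": [0, 0, 0], "linear": [0, 0, 0], "grip": 0.03},
])

```text
t: 20.4
tool_pos: [0.5385, -0.2714, 0.1879]
tool_rot: [2.945, 1.086, 0.014]
contact_force: [0.5, -0.1, -2.2]
opening: 0.0371
grip_force: 80.5
```

```bash
cat > ax.py <<'E'
from h import *
from scipy.optimize import least_squares
def fit(Q,r):
    return least_squares(lambda p:np.hypot(Q[:,0]-p[0],Q[:,1]-p[1])-r,[.537,-.272],loss="soft_l1",f_scale=.001).x
def look(zs):
    o=ctrl.get_obs();R=Ro.from_rotvec(o["tool_rot"]).as_matrix()
    for n in("wrist","side"):
        k=cam(n);P=cloud(k);im=k["im"];base=(k["d"]>0)&(np.hypot(P[...,0]-.537,P[...,1]+.272)<.04)
        W=P[base&(abs(P[...,2]-.05)<.025)&(im.min(2)>50)];t=fit(W,.025) if len(W)>15 else np.array([.5368,-.2726])
        for z in zs:
            Q=P[base&(abs(P[...,2]-z)<.008)&(im.min(2)>85)]
            if len(Q)>15:
                f=fit(Q,.016);e=np.r_[t-f,0];print(n,z,len(Q),"err world mm",(e*1e3).round(2),"tool mm",(R.T@e*1e3).round(2))
    print(o["tool_pos"].round(4),o["contact_force"].round(1),o["wrist_torque"].round(2),o["t"],"tooly",np.degrees(np.arctan2(R[1,1],R[0,1])).round(1),"up",R.T@[0,0,1])
E
python3 -c "
from ax import *
look([.102,.115,.13,.16,.172])"
```

```text
wrist 0.102 130 err world mm [ 0.27 -0.86  0.  ] tool mm [-0.35  0.83  0.  ]
wrist 0.115 258 err world mm [ 0.26 -0.82  0.  ] tool mm [-0.33  0.79  0.  ]
wrist 0.13 334 err world mm [ 0.22 -0.72  0.  ] tool mm [-0.3   0.68  0.  ]
wrist 0.16 502 err world mm [ 0.21 -0.61  0.  ] tool mm [-0.24  0.6   0.  ]
wrist 0.172 321 err world mm [ 0.18 -0.7   0.  ] tool mm [-0.32  0.65  0.  ]
side 0.102 57 err world mm [-0.51 -0.32  0.  ] tool mm [-0.59 -0.09 -0.  ]
side 0.115 70 err world mm [-0.41 -0.51  0.  ] tool mm [-0.64  0.12 -0.  ]
side 0.13 95 err world mm [-0.3  -0.38  0.  ] tool mm [-0.48  0.09 -0.  ]
side 0.16 101 err world mm [-0.36 -0.49  0.  ] tool mm [-0.59  0.14 -0.  ]
side 0.172 76 err world mm [-0.34 -0.19  0.  ] tool mm [-0.38 -0.07 -0.  ]
[ 0.5385 -0.2714  0.1879] [ 0.5 -0.1 -2.2] [-0.01 -0.05 -0.01] 20.4 tooly -49.5 up [ 0.00723824  0.00559254 -0.99995816]
```

Emit:
jog_arm([
  {"delta_rot": [0, 0, 0], "linear": [-0.0005, 0.0004, 0.008], "grip": 0.03},
  {"delta_rot": [0, 0, 0], "linear": [-0.0001, -0.0001, 0.008], "grip": 0.03},
  {"delta_rot": [0, 0, 0], "linear": [-0.0001, -0.0001, 0.008], "grip": 0.03},
  {"delta_rot": [0, 0, 0], "linear": [-0.0001, 0, 0.008], "grip": 0.03},
  {"delta_rot": [0, 0, 0], "linear": [-0.0001, 0, 0.008], "grip": 0.03},
  {"delta_rot": [0, 0, 0], "linear": [0, 0, 0], "grip": 0.03},
  {"delta_rot": [0, 0, 0], "linear": [0, 0, 0], "grip": 0.03},
])

```text
t: 21.2
tool_pos: [0.5387, -0.2723, 0.1485]
tool_rot: [2.944, 1.086, 0.015]
contact_force: [-0.2, -0.0, -1.5]
opening: 0.0369
grip_force: 80.5
```

```bash
python3 -c "
from ax import *
look([.125,.135])"
```

```text
wrist 0.125 507 err world mm [0.12 0.11 0.  ] tool mm [ 0.16 -0.    0.  ]
wrist 0.135 238 err world mm [ 0.1  -0.01  0.  ] tool mm [0.07 0.07 0.  ]
side 0.125 91 err world mm [0.01 1.25 0.  ] tool mm [ 0.82 -0.95 -0.  ]
side 0.135 62 err world mm [-0.06  1.14  0.  ] tool mm [ 0.7 -0.9 -0. ]
[ 0.5387 -0.2723  0.1485] [-0.2 -0.  -1.5] [-0.01  0.05 -0.02] 21.2 tooly -49.5 up [ 0.00760245  0.00665798 -0.99994894]
```

Inside the bore with no contact. Continue down to the ledge, slowly at the end.

Emit:
jog_arm([
  {"delta_rot": [0, 0, 0], "linear": [-0.0001, 0, 0.008], "grip": 0.03},
  {"delta_rot": [0, 0, 0], "linear": [0, -0.0001, 0.008], "grip": 0.03},
  {"delta_rot": [0, 0, 0], "linear": [-0.0001, 0, 0.008], "grip": 0.03},
  {"delta_rot": [0, 0, 0], "linear": [0, 0, 0.005], "grip": 0.03},
  {"delta_rot": [0, 0, 0], "linear": [0, 0, 0.002], "grip": 0.03},
  {"delta_rot": [0, 0, 0], "linear": [0, 0, 0], "grip": 0.03},
  {"delta_rot": [0, 0, 0], "linear": [0, 0, 0], "grip": 0.03},
])

```text
t: 22.0
tool_pos: [0.5391, -0.2726, 0.1181]
tool_rot: [2.943, 1.086, 0.016]
contact_force: [-0.4, 0.2, -1.9]
opening: 0.0365
grip_force: 80.6
```

Emit:
jog_arm([
  {"delta_rot": [0, 0, 0], "linear": [0, 0, 0.0015], "grip": 0.03},
  {"delta_rot": [0, 0, 0], "linear": [0, 0, 0.0015], "grip": 0.03},
  {"delta_rot": [0, 0, 0], "linear": [0, 0, 0], "grip": 0.03},
  {"delta_rot": [0, 0, 0], "linear": [0, 0, 0], "grip": 0.03},
])

```text
t: 22.4
tool_pos: [0.5391, -0.2726, 0.1151]
tool_rot: [2.943, 1.086, 0.016]
contact_force: [1.0, -0.4, -1.2]
opening: 0.0362
grip_force: 81.0
```

Emit:
jog_arm([
  {"delta_rot": [0, 0, 0], "linear": [0, 0, 0.001], "grip": 0.03},
  {"delta_rot": [0, 0, 0], "linear": [0, 0, 0.001], "grip": 0.03},
  {"delta_rot": [0, 0, 0], "linear": [0, 0, 0], "grip": 0.03},
  {"delta_rot": [0, 0, 0], "linear": [0, 0, 0], "grip": 0.03},
])

```text
t: 22.8
tool_pos: [0.5393, -0.2726, 0.115]
tool_rot: [2.943, 1.086, 0.016]
contact_force: [-3.5, 2.3, 8.7]
opening: 0.0364
grip_force: 81.7
```

On the ledge at TCP z 0.115, as predicted. Twist clockwise about the torch axis.

Emit:
jog_arm([
  {"delta_rot": [0, 0, 0], "linear": [0, 0, -0.0005], "grip": 0.03},
  {"delta_rot": [-0.05, -0.04, 6.5], "linear": [-0.0001, 0.0002, 0], "grip": 0.03},
  {"delta_rot": [-0.05, -0.04, 6.5], "linear": [-0.0001, 0.0002, 0], "grip": 0.03},
  {"delta_rot": [-0.05, -0.04, 6.5], "linear": [-0.0001, 0.0002, 0], "grip": 0.03},
  {"delta_rot": [-0.05, -0.04, 6.5], "linear": [-0.0001, 0.0002, 0], "grip": 0.03},
  {"delta_rot": [0, 0, 0], "linear": [0, 0, 0], "grip": 0.03},
])

```text
t: 23.4
tool_pos: [0.54, -0.274, 0.1151]
tool_rot: [3.109, 0.396, 0.018]
contact_force: [0.7, 0.2, 5.3]
opening: 0.0367
grip_force: 81.2
```

```bash
python3 -c "
from ax import *
look([.105])"
```

```text
wrist 0.105 190 err world mm [-2.59  1.61  0.  ] tool mm [-2.11 -2.21 -0.04]
side 0.105 47 err world mm [-0.58  2.54  0.  ] tool mm [ 0.07 -2.6  -0.02]
[ 0.54   -0.274   0.1151] [0.7 0.2 5.3] [ 0.11  0.07 -0.12] 23.4 tooly -75.5 up [ 0.01019201  0.00914625 -0.99990623]
```

Emit:
jog_arm([
  {"delta_rot": [-0.05, -0.04, 6.5], "linear": [-0.0001, 0.0002, 0], "grip": 0.03},
  {"delta_rot": [-0.05, -0.04, 6.5], "linear": [-0.0001, 0.0002, 0], "grip": 0.03},
  {"delta_rot": [-0.05, -0.04, 6.5], "linear": [-0.0001, 0.0002, 0], "grip": 0.03},
  {"delta_rot": [-0.05, -0.04, 6.5], "linear": [-0.0001, 0.0002, 0], "grip": 0.03},
  {"delta_rot": [0, 0, 0], "linear": [0, 0, 0], "grip": 0.03},
])

```text
t: 24.0
tool_pos: [0.5396, -0.2745, 0.1147]
tool_rot: [3.118, -0.31, 0.016]
contact_force: [0.6, 2.4, 5.6]
opening: 0.0363
grip_force: 81.3
```

Emit:
jog_arm([
  {"delta_rot": [-0.04, -0.03, 4.5], "linear": [-0.0001, 0.0001, 0], "grip": 0.03},
  {"delta_rot": [-0.04, -0.03, 4.5], "linear": [-0.0001, 0.0001, 0.0003], "grip": 0.03},
  {"delta_rot": [0, 0, 0], "linear": [0, 0, 0], "grip": 0.03},
  {"delta_rot": [0, 0, 0], "linear": [0, 0, 0], "grip": 0.03},
])

```text
t: 24.4
tool_pos: [0.5377, -0.2739, 0.1118]
tool_rot: [3.085, -0.552, 0.008]
contact_force: [0.5, -0.2, -2.3]
opening: 0.0366
grip_force: 81.0
```

```bash
python3 -c "
from ax import *
look([])"
```

```text
[ 0.5377 -0.2739  0.1118] [ 0.5 -0.2 -2.3] [ 0.01 -0.02  0.02] 24.4 tooly -110.3 up [ 0.00634391  0.0064683  -0.99995896]
```

The lugs have dropped into the notches (z fell, force gone). Lower to the floor with a couple more degrees of turn.

Emit:
jog_arm([
  {"delta_rot": [-0.02, -0.02, 2.5], "linear": [0, 0, 0.002], "grip": 0.03},
  {"delta_rot": [0, 0, 0], "linear": [0, 0, 0.002], "grip": 0.03},
  {"delta_rot": [0, 0, 0], "linear": [0, 0, 0.001], "grip": 0.03},
  {"delta_rot": [0, 0, 0], "linear": [0, 0, 0], "grip": 0.03},
  {"delta_rot": [0, 0, 0], "linear": [0, 0, 0], "grip": 0.03},
])

```text
t: 25.0
tool_pos: [0.5385, -0.2744, 0.108]
tool_rot: [3.071, -0.624, 0.011]
contact_force: [-0.4, -0.1, -2.2]
opening: 0.0363
grip_force: 81.0
```

Emit:
jog_arm([
  {"delta_rot": [0, 0, 0], "linear": [0, 0, 0.001], "grip": 0.03},
  {"delta_rot": [0, 0, 0], "linear": [0, 0, 0.001], "grip": 0.03},
  {"delta_rot": [0, 0, 0], "linear": [0, 0, 0], "grip": 0.03},
  {"delta_rot": [0, 0, 0], "linear": [0, 0, 0], "grip": 0.03},
])

```text
t: 25.4
tool_pos: [0.5389, -0.2747, 0.1071]
tool_rot: [3.07, -0.624, 0.013]
contact_force: [-1.4, 1.2, 3.4]
opening: 0.0365
grip_force: 81.0
```

Seated: 8 mm below the ledge, in contact with the notch floor. Release and rise.

Emit:
jog_arm([
  {"delta_rot": [0, 0, 0], "linear": [0, 0, 0], "grip": 0.042},
  {"delta_rot": [0, 0, 0], "linear": [0, 0, 0], "grip": 0.05},
  {"delta_rot": [0, 0, 0], "linear": [0, 0, 0], "grip": 0.06},
  {"delta_rot": [0, 0, 0], "linear": [0, 0, 0], "grip": 0.07},
  {"delta_rot": [0, 0, 0], "linear": [0, 0, -0.015], "grip": 0.07},
  {"delta_rot": [0, 0, 0], "linear": [0, 0, -0.025], "grip": 0.07},
  {"delta_rot": [0, 0, 0], "linear": [0, 0, -0.04], "grip": 0.07},
  {"delta_rot": [0, 0, 0], "linear": [0, 0, -0.04], "grip": 0.07},
  {"delta_rot": [0, 0, 0], "linear": [0, 0, 0], "grip": 0.07},
  {"delta_rot": [0, 0, 0], "linear": [0, 0, 0], "grip": 0.07},
])

```text
t: 26.4
tool_pos: [0.5387, -0.2738, 0.229]
tool_rot: [3.069, -0.624, 0.017]
contact_force: [0.1, 0.8, -0.2]
opening: 0.0696
grip_force: 0.0
```

```bash
python3 - <<'E'
from h import *
c=cam("wrist");P=cloud(c)
m=(c["d"]>0)&(P[...,2]>.138)&(P[...,2]<.16)&(np.hypot(P[...,0]-.537,P[...,1]+.2726)<.03)
Q=P[m];print("lens",cv2.minEnclosingCircle((Q[:,:2]*1000).astype(np.float32)),np.median(Q[:,2]),"want .144")
o=ctrl.get_obs();print(o["t"],o["tool_pos"],o["contact_force"])
for n in("wrist","side"):
    k=cam(n);P=cloud(k)
    q=P[(k["d"]>0)&(k["im"].max(2)<70)&(np.hypot(P[...,0]-.5368,P[...,1]+.2726)<.033)&(np.hypot(P[...,0]-.5368,P[...,1]+.2726)>.026)&(P[...,2]>.055)&(P[...,2]<.07)]
    if len(q)>3:print(n,"lug",len(q),q.mean(0),np.degrees(np.arctan2(q[:,1].mean()+.2726,q[:,0].mean()-.5368)),"want 65.5/-114.5")
save(k,"s3.png",(200,110,480,320),2.8)
E
```

```text
lens ((537.2139892578125, -272.8683776855469), 19.049108505249023) 0.1446222479942987 want .144
26.45 [ 0.5378688  -0.27325408  0.22664167] [-0.55628046 -0.76238477 -0.60190868]
wrist lug 27 [ 0.53062198 -0.2912337   0.06557089] -108.34299983497387 want 65.5/-114.5
side lug 17 [ 0.5264517  -0.29908122  0.06404842] -111.34450587968625 want 65.5/-114.5
```

View pics/s3.png

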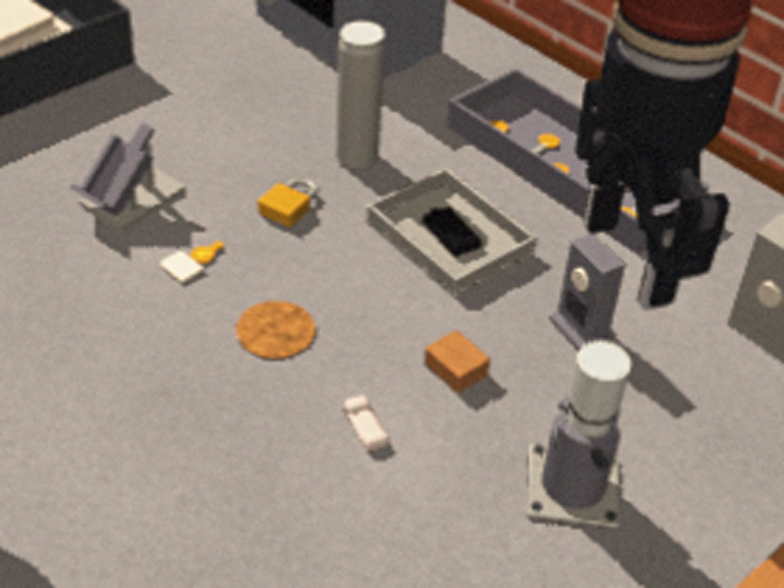

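The torch is locked in the socket (lens at 144.6 mm against 144 expected). The lug in the notch shows at (600,455), the cover lies in the tray, and the other things are where they were.

```bash
python3 -c "
from station import ctrl
print(ctrl.finish_job())"
```

```text
the job is handed in; nothing more can be done
None
```

The key cover lies flat in the tray; the flashlight was stood on the mat, then locked in the bayonet socket and released, and the job was handed in at about 26.5 s of the 72 s (no verdict returned).

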